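# Reset the tripped control box through its shuttered well

## Robot

A 6-joint arm with a two-finger parallel gripper is mounted at the origin on a cart in front of the work surface, level with it; the furniture and walls round the work are solid. World frame = base frame: x ahead of the robot, y to its left, z up, the work surface at z = 0. Lengths are in m, angles in rad, forces in N, time in s.
With the tool pointing down it reaches from about 0.35 to 0.975 m from the base axis. Payload 4.9 kg.
Tool frame: the origin (TCP) lies between the finger pads; the fingertips stand 17 mm ahead of it and the grasp point (between the pads) lies 2 mm behind it (manip.nose_length is the distance from the TCP to the fingertips, in m); z points along the fingers, y is the line along which they close (so a half turn about z gives the same grasp; the last joint's range is limited). The gripper opens to 85 mm and grips with 20 to 120 N. Pads are 22 mm wide; open, the fingers measure 114 mm over their backs; the gripper's body (76 mm by 85 mm) begins 54 mm behind the grasp point. The pads swing forward as they close: fully open they stand 13 mm farther back than shut.
Start: joints at [-1.236, 0.053, 1.613, -0, 1.476, -0.119], TCP at [0.274, -0.562, 0.248] pointing down, gripper open.
Joint ranges: [-3.01, 3.01], [-1.01, 2.22], [0.06, 2.58], [-1.02, 4.17], [0.09, 2.62], [-3.14, 3.14]. Speed limits (rad/s): [2.57, 2.57, 3.14, 3.14, 3.14, 3.14].

## Interface

Orientations are given as a unit quaternion [w, x, y, z].
In Python, from plant import manip gives the robot as it stands. The module is installed in compiled form; this text tells all that it offers.
- The arm moves only by the tool apply_moves, never from a script. Its argument "moves" is a list of rows, each a list of 3 entries, a list of its own where there are three numbers: the turn, a rotation vector about the tool's x, y, z in rad, then the shift along the tool's x, y, z in cm, then the closure, from -1 (fully open) to 1 (shut), so that 0 is half open. A call has 1 to 20 rows; each row is the pose to reach, as a shift and turn from the pose commanded when the call began, along the tool's axes at that moment; what a row does not reach only later rows make up. A row lasts 1/10 s, in which the tool goes at most 50 mm and 8.59 degrees, less where a joint would pass 70% of its speed; a pose out of reach is approached as far as the arm can. A call with a gripper value outside its range is refused whole. The fingers move at their own pace and stop on an object; the grip force is fixed at half the most. Time passes only in rows, so rows that repeat a pose let the fingers close. It gives the time, the measured TCP pose, the force, the opening and the grip force at its end, in the units of the state.
- manip.state(): the state, without advancing time (a new reading comes with each control period).
- manip.grab_frame(name): name is "scene" or "top" or "wrist"; returns a dict with "image" (420x560x3 uint8, red, green, blue), "K" (3x3 intrinsics, pixels), "rvec" (rotation vector, rad) and "tvec" (3), from world to camera coordinates, as OpenCV has them. Camera axes: x right, y down, z forward; pixel columns grow to the right and rows downward; lengths in m; the calibration is good to about 2 mm. A picture is of the moment at which its call begins. There is no depth.
- manip.job_done(): hands the job in; it is judged then, once.
Trained networks look in a picture, given as the dict that the camera call returned (one of the last four; its "shot" number tells which), for a name from the list of things; names that differ only in an ending like _2 or _b are one class to them, and where a whole thing is asked for, a point or a joint stands for the part that bears it (a point fixed in the world has none). Each returns a list of dicts, best first, with "score" (0 to 1); they miss things now and then, are a little off and sometimes report something else, mostly with a low value. They report only what shows in the picture. A call takes as long as a camera call.
- manip.look_for(picture, label): "location" ([x, y, z] in m, in the coordinates of the camera as it stood for that picture, good to about 4 mm: the middle of the surface that is visible of it).
- manip.silhouettes(picture, label): "pixels" (420x560 bool, what is visible of it).
- manip.spot_point(picture, label): "location" ([x, y, z] in m, in the coordinates of the camera as it stood for that picture, good to about 4 mm: a listed point, or the origin of a listed thing).
The state is a dict: "time": time; "joint_pos": joint angles; "joint_vel": joint speeds; "joint_efforts": joint torques, N m; "tool_pos": TCP position; "tool_rot": TCP orientation; "contact_force": force on the tool from outside, world axes, zero at the start; "ft_torque": the same for the moment, N m; "gripper_width": opening from 0.0 (shut) to 1.0 (fully open); "grasp_force": force on a finger pad.
Only numpy, scipy, OpenCV 4.12 (cv2) and the standard library are available. Lean on these libraries where they do the work, as an engineer would, in place of code of your own. Each camera call takes 0.05 s, during which the arm holds its last target. There are 200 camera calls.

## Task

The control box with the sliding shutter has tripped. Using only the fingertips, push its shutter fully open by the tab, reach down into the round well and press the sunken key all the way down, hold it there for a good second, then let go and push the shutter fully shut again. Do not grasp or lift anything, do not press the key of the other box, and leave the boxes and the tins standing where they are.

Things in the scene. Friction and masses are not known exactly. Their poses are not given: they have to be found in the camera images.
- reset_box: Grey control box with a sliding steel shutter on top, loose on rubber feet, about 1.4 kg, 86 (x) x 164 (y) x 58 mm high. Origin: centre of its underside, on the work surface; z up, y within 12 degrees of world +y. Rails and cross bars round the shutter rise to z = 65 mm. Either box may be the nearer one.
- reset_well (a point): Centre of the mouth of the round well, in the box's deck (its flat top, z = 58 mm of the box) at box x = 0, y = -42 mm. 46 mm in diameter, 30 mm deep, under the shutter when that is shut. Axes as the box's.
- shutter (a joint): Travel of the shutter along the box's +y, in m: 0 = fully shut (covers the well), 0.062 = fully open, against its stop. From about 0.054 the well is quite uncovered. Starts between shut and 0.018 ajar; slides against about 1.2 N of friction and stays where it is left.
- shutter_tab (a point): Centre of the top of the shutter's black tab. The shutter is a steel plate 62 x 62 x 4 mm whose upper face is at z = 63 mm of the box; the tab stands upright in its middle, 40 mm wide along the box's x, 10 mm thick along y, its top at z = 87 mm (24 mm above the plate). At joint 0 the tab stands over the well's centre. Axes as the box's.
- reset_key_top (a point): Centre of the top face of the sunken key in the round well: a grey disc 32 mm in diameter, coaxial with the well, its top 20 mm below the deck (z = 38 mm of the box) when not pressed. Axes as the box's.
- reset_key (a joint): How far the key is pressed, in m: 0 = up, 0.008 = at the bottom. A spring of 600 N/m (4.8 N at the bottom) brings it back up.
- timer_box: The other grey box: same housing, size, weight and origin, but with no shutter: an open square well (46 mm wide) and four low ribs on its top. To be left alone.
- timer_key (a joint): How far the square key in the other box is pressed, in m: 0 = up, 0.008 = bottom. Must stay up.
- wax_injector: Obstacle, fixed: blue wax injector with fittings on its lid, about 0.2 m square and well over 0.4 m tall, at the left of the boxes. Origin at the middle of its foot. Go round it.
- tool_tumbler: Obstacle, fixed: beaker of hand tools, some 0.1 m across and up to 0.18 m tall, at the right of the boxes. Origin at the middle of its foot.
- polish_tin: Bystander: loose round grey tin, 54 mm in diameter, 22 mm high; origin centre of its underside.
- findings_tin: Bystander: loose round whitish tin, 46 mm in diameter, 26 mm high; origin centre of its underside.
- small_tin: Bystander: loose round whitish tin, 34 mm in diameter, 20 mm high; origin centre of its underside.

How it is judged:
On the way, in this order (a step that is already met when the one before it is completed fails the run):
1. the shutter is pushed open, clear of the well (value of joint shutter above 0.053 m), for 0.2 s.
2. the sunken key is pressed to the bottom and held there, the shutter still open (value of joint reset_key above 0.0062 m and value of joint shutter above 0.05 m), for 0.7 s.
At the end, for the whole second after the job is handed in: The shutter is shut to within 6 mm, both keys are up (within 2 mm), and both boxes stand level, at rest and within 25 mm of where they stood; the tins are within 30 mm of where they stood (value of joint shutter below 0.006 m and value of joint each of reset_key, timer_key below 0.002 m and distance of each of reset_box, timer_box from where it was at the start of the episode below 0.025 m and angle between reset_box's own z axis and vertical below 0.05 rad and linear speed of reset_box below 0.02 m/s and distance of each of polish_tin, findings_tin, small_tin from where it was at the start of the episode below 0.03 m); the robot touches nothing.
It fails at once if the key of the other box is pressed (more than 3 mm) (value of joint timer_key above 0.003 m).
It fails at once if a box is lifted (more than 10 mm) or tipped (height (world z) of any of reset_box, timer_box above 0.01 m or angle between any of reset_box, timer_box's own z axis and vertical above 0.2 rad).
It fails at once if a box is shoved more than 30 mm from its place (distance of any of reset_box, timer_box from where it was at the start of the episode above 0.03 m).
It fails at once if a bystander tin is moved more than 30 mm or lifted (distance of any of polish_tin, findings_tin, small_tin from where it was at the start of the episode above 0.03 m or height (world z) of any of polish_tin, findings_tin, small_tin above 0.012 m).
It also fails if it takes over 56 s, if anything falls off the work surface, if the arm or the gripper's body presses on something with over 40 N, if the wrist force passes 120 N, or if a joint passes its speed limit or range.

## Working session

There is one attempt and no reset: what is moved stays moved. The work goes in short steps, Python scripts to look and compute and a tool call to move; the robot and the scene stay as the last step left them, time stands still between calls to the robot, and variables do not carry over. Pictures are saved under pics/ and viewed, at most 10 in all, crops included, and the job is handed in when it is done.

Besides the shell and the picture viewer there is one more tool, called after "Call:" as name(argument=value, ...) on one line, values as JSON. apply_moves: Moves the arm, as the interface text tells. Its arguments: {"type":"object","properties":{"moves":{"type":"array"}},"required":["moves"]}

```bash
mkdir -p pics; cat > h.py <<'E'
import numpy as np, cv2
from plant import manip
from scipy.spatial.transform import Rotation as R
def w(p,f):
    M=cv2.Rodrigues(np.array(f["rvec"],float))[0]
    return M.T@(np.array(p)-np.array(f["tvec"]).ravel())
def save(f,n): cv2.imwrite("pics/"+n,cv2.cvtColor(f["image"],cv2.COLOR_RGB2BGR))
def spots(f,labels):
    for l in labels:
        print(l,[(np.round(w(d["location"],f),4).tolist(),round(d["score"],2)) for d in manip.spot_point(f,l)[:2]])
def tool():
    s=manip.state(); q=s["tool_rot"]
    return np.array(s["tool_pos"]),R.from_quat([q[1],q[2],q[3],q[0]]),s
E
python3 - <<'E'
from h import *
for n in ["top","scene"]:
    f=manip.grab_frame(n); save(f,n+"1.png"); print(n)
    spots(f,["reset_box","reset_well","shutter_tab","timer_box","polish_tin","findings_tin","small_tin","wax_injector","tool_tumbler"])
p,r,s=tool(); print(p,r.as_matrix().round(3),s["time"],s["gripper_width"],manip.nose_length)
E
```

```text
top
reset_box [([0.4557, 0.0804, 0.0003], 0.91)]
reset_well [([0.4634, 0.0391, 0.06], 0.9)]
shutter_tab [([0.4645, 0.0456, 0.0907], 0.91)]
timer_box [([0.6113, 0.0876, -0.0014], 0.76)]
polish_tin [([0.4547, -0.0899, -0.0021], 0.73)]
findings_tin [([0.5479, 0.2766, 0.0002], 0.6)]
small_tin [([0.685, -0.0661, -0.0008], 0.52)]
wax_injector []
tool_tumbler []
scene
reset_box [([0.4543, 0.0794, 0.0021], 0.8)]
reset_well [([0.4583, 0.0379, 0.0571], 0.93)]
shutter_tab [([0.4576, 0.0458, 0.0897], 0.54)]
timer_box [([0.6118, 0.0883, -0.0007], 0.6), ([0.4466, -0.0944, -0.0017], 0.51)]
polish_tin [([0.4489, -0.0931, -0.0039], 0.45)]
findings_tin [([0.5509, 0.2726, 0.0003], 0.61)]
small_tin [([0.6874, -0.0583, 0.0039], 0.74)]
wax_injector []
tool_tumbler []
[ 0.27398034 -0.561717    0.24832074] [[ 0.899  0.438 -0.   ]
 [ 0.438 -0.899  0.   ]
 [-0.    -0.    -1.   ]] 1.0 1.0014265081350089 0.017
```

View pics/top1.png

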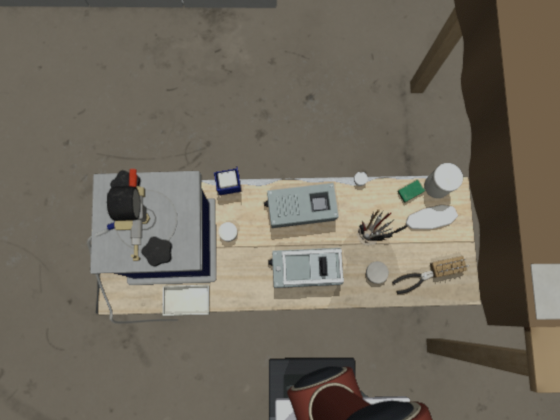

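View pics/scene1.png

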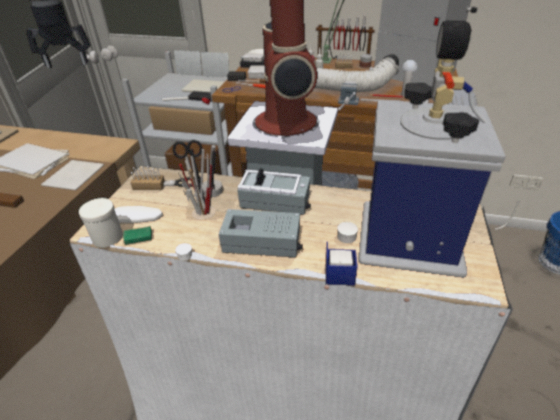

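The top view shows the reset box near pixel (307,268), the nearer one, with its tab at (323,267). The timer box is at (302,206), the tumbler at (378,228) and the injector on the left. In the scene view the tab is at (262,178). Next I move above the area just in front of the tab, fingers shut.

Call:
apply_moves(moves=[[[0,0,-1.25],[40,-39.7,0],1],[[0,0,-1.25],[40,-39.7,0],1],[[0,0,-1.25],[40,-39.7,0],1],[[0,0,-1.25],[40,-39.7,0],1],[[0,0,-1.25],[40,-39.7,0],1],[[0,0,-1.25],[40,-39.7,0],1],[[0,0,-1.25],[40,-39.7,0],1],[[0,0,-1.25],[40,-39.7,0],1],[[0,0,-1.25],[40,-39.7,0],1],[[0,0,-1.25],[40,-39.7,0],1],[[0,0,-1.25],[40,-39.7,0],1],[[0,0,-1.25],[40,-39.7,0],1],[[0,0,-1.25],[40,-39.7,0],1],[[0,0,-1.25],[40,-39.7,0],1],[[0,0,-1.25],[40,-39.7,0],1],[[0,0,-1.25],[40,-39.7,0],1],[[0,0,-1.25],[40,-39.7,0],1],[[0,0,-1.25],[40,-39.7,0],1]])

```text
time: 2.8
tool_pos: [0.4594, -0.0302, 0.2483]
tool_rot: [-0.0, 0.659, 0.752, -0.0]
contact_force: [1.0, 0.1, -0.3]
gripper_width: -0.002
grasp_force: 0.0
```

```bash
python3 - <<'E'
from h import *
f=manip.grab_frame("wrist"); save(f,"w1.png")
spots(f,["reset_box","reset_well","shutter_tab","timer_box"])
f=manip.grab_frame("top"); spots(f,["reset_box","reset_well","shutter_tab"])
p,r,s=tool(); print(p,r.as_matrix().round(3),s["time"],s["gripper_width"],s["contact_force"])
E
```

```text
reset_box [([0.4623, 0.0794, -0.0014], 0.95)]
reset_well [([0.4582, 0.0416, 0.0595], 0.55)]
shutter_tab [([0.4608, 0.0494, 0.0834], 0.57)]
timer_box [([0.6087, 0.0955, -0.003], 0.76)]
reset_box []
reset_well [([0.4622, 0.0406, 0.0604], 0.85)]
shutter_tab [([0.4647, 0.0454, 0.0898], 0.71)]
[ 0.45945693 -0.02949076  0.24828971] [[-0.133  0.991 -0.   ]
 [ 0.991  0.133 -0.   ]
 [-0.    -0.    -1.   ]] 3.25 -3.093674873798175e-05 [ 0.81189072 -0.65019394 -0.07008145]
```

View pics/w1.png

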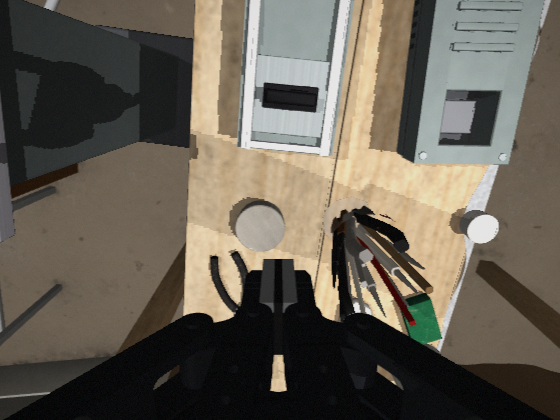

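The wrist view shows the tab at (290,96), the box's front frame corners at about (241,148) and (331,155), and the polish tin at (260,225). I'll back-project these for the yaw.

```bash
cat >> h.py <<'E'
def bp(uv,z,f):
    M=cv2.Rodrigues(np.array(f["rvec"],float))[0]; K=np.array(f["K"],float)
    u=cv2.undistortPoints(np.array([[uv]],float),K,None).ravel()
    d=M.T@np.array([u[0],u[1],1]); c=-M.T@np.array(f["tvec"]).ravel()
    return c+d*(z-c[2])/d[2]
E
python3 - <<'E'
from h import *
f=manip.grab_frame("wrist")
for uv,z in [((241,148),.065),((331,155),.065),((250,0),.065),((343,0),.065)]: print(uv,bp(uv,z,f).round(4))
m=[d for d in manip.silhouettes(f,"shutter_tab")][:1]
g=cv2.cvtColor(f["image"],cv2.COLOR_RGB2GRAY)
k=((g<60)).astype(np.uint8); k[120:]=0;k[:,:250]=0;k[:,335:]=0;k[:70]=0
c=max(cv2.findContours(k,0,1)[0],key=cv2.contourArea)
b=cv2.boxPoints(cv2.minAreaRect(c)); print(b)
for q in b: print(bp(q,.087,f).round(4))
big=cv2.resize(f["image"][60:170,220:350],None,fx=6,fy=5,interpolation=2)[...,::-1]
cv2.imwrite("pics/c1.png",big)
E
```

```text
(241, 148) [4.232e-01 3.000e-04 6.500e-02]
(331, 155) [0.5021 0.0046 0.065 ]
(250, 0) [0.4188 0.1145 0.065 ]
(343, 0) [0.4898 0.1239 0.065 ]
[[261.5276   107.70572 ]
 [263.83057   83.14038 ]
 [317.63892   88.184906]
 [315.33594  112.750244]]
[0.4378 0.0372 0.087 ]
[0.4374 0.0554 0.087 ]
[0.4789 0.0573 0.087 ]
[0.4801 0.039  0.087 ]
```

View pics/c1.png

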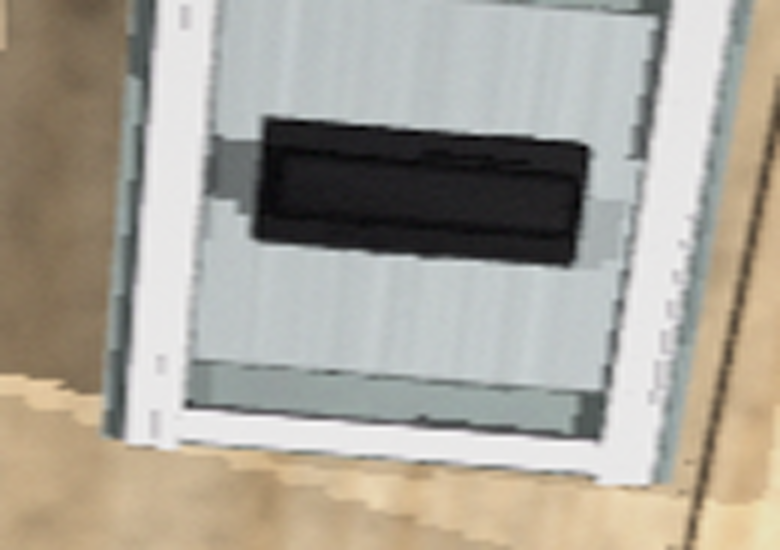

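The crop shows the tab's top around image pixel (291,98) and the box yawed about 3°. The joint is about 7 mm ajar. I descend in front of the tab and align the yaw.

Call:
apply_moves(moves=[[[0,0,0.075],[4.7,0.7,4],1],[[0,0,0.075],[4.7,0.7,8],1],[[0,0,0.075],[4.7,0.7,10],1],[[0,0,0.075],[4.7,0.7,12],1],[[0,0,0.075],[4.7,0.7,14],1],[[0,0,0.075],[4.7,0.7,15],1],[[0,0,0.075],[4.7,0.7,15.9],1],[[0,0,0.075],[4.7,0.7,15.9],1],[[0,0,0.075],[4.7,0.7,15.9],1]])

```text
time: 4.25
tool_pos: [0.4607, 0.0179, 0.09]
tool_rot: [0.0, 0.686, 0.727, 0.0]
contact_force: [0.3, 0.1, -0.7]
gripper_width: -0.003
grasp_force: 0.0
```

```bash
python3 - <<'E'
from h import *
f=manip.grab_frame("wrist"); save(f,"w2.png")
spots(f,["reset_box","reset_well","shutter_tab"])
p,r,s=tool(); print(p,r.as_matrix().round(3),s["time"],s["contact_force"])
E
```

```text
reset_box [([0.4634, 0.0792, 0.0024], 0.83)]
reset_well [([0.4577, 0.0387, 0.0584], 0.92)]
shutter_tab [([0.4626, 0.0501, 0.0846], 0.65), ([0.4629, 0.077, 0.0002], 0.17)]
[0.46086987 0.01785321 0.09029436] [[-0.058  0.998  0.002]
 [ 0.998  0.058 -0.   ]
 [-0.     0.002 -1.   ]] 4.45 [-1.41113429  0.56206068 -0.09862924]
```

View pics/w2.png

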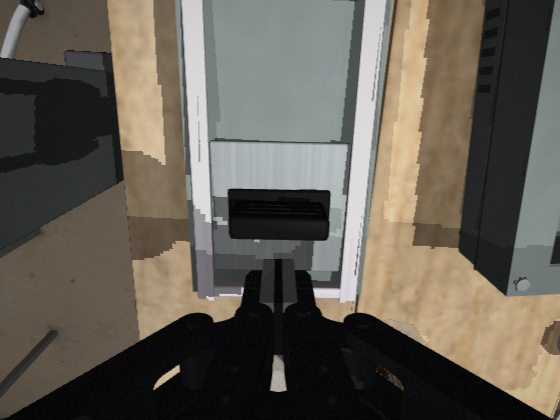

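The view shows the fingers centred below the tab, with the tab at (279,213) and the yaw aligned. I push along tool +x.

Call:
apply_moves(moves=[[[0,0,0],[0.5,0,0],1],[[0,0,0],[1,0,0],1],[[0,0,0],[1.3,0,0],1],[[0,0,0],[1.6,0,0],1],[[0,0,0],[2,0,0],1],[[0,0,0],[2.4,0,0],1],[[0,0,0],[2.8,0,0],1],[[0,0,0],[3.2,0,0],1],[[0,0,0],[3.6,0,0],1],[[0,0,0],[4,0,0],1],[[0,0,0],[4.4,0,0],1],[[0,0,0],[4.8,0,0],1],[[0,0,0],[5.2,0,0],1],[[0,0,0],[5.5,0,0],1],[[0,0,0],[5.8,0,0],1],[[0,0,0],[6.1,0,0],1],[[0,0,0],[6.3,0,0],1],[[0,0,0],[6.4,0,0],1],[[0,0,0],[6.4,0,0],1]])

```text
time: 6.35
tool_pos: [0.4562, 0.0821, 0.0892]
tool_rot: [-0.0, 0.686, 0.727, -0.0]
contact_force: [0.1, 0.3, 0.3]
gripper_width: -0.0
grasp_force: 0.1
```

```bash
python3 - <<'E'
from h import *
for n in ["wrist","top","scene"]:
    f=manip.grab_frame(n); print(n); spots(f,["reset_box","reset_well","shutter_tab","reset_key_top"])
p,r,s=tool(); print(p,s["time"],s["contact_force"])
E
```

```text
wrist
reset_box [([0.4621, 0.0789, -0.0012], 0.6)]
reset_well []
shutter_tab [([0.4597, 0.1009, 0.0816], 0.88)]
reset_key_top []
top
reset_box [([0.4586, 0.0805, 0.0023], 0.8)]
reset_well [([0.4615, 0.0402, 0.0584], 0.94)]
shutter_tab []
reset_key_top []
scene
reset_box [([0.4524, 0.0797, 0.0031], 0.81)]
reset_well [([0.4585, 0.0389, 0.0594], 0.92)]
shutter_tab [([0.4584, 0.0974, 0.0883], 0.74), ([0.4476, -0.0933, -0.0027], 0.45)]
reset_key_top [([0.552, 0.2752, 0.0016], 0.66)]
[0.45644137 0.08184794 0.08929836] 7.1 [-0.30119155 -0.25736     0.09015083]
```

Call:
apply_moves(moves=[[[0,0,0],[0.2,0,0],1],[[0,0,0],[0.3,0,0],1],[[0,0,0],[0.4,0,0],1],[[0,0,0],[0.4,0,0],1]])

```text
time: 7.5
tool_pos: [0.4563, 0.0859, 0.0893]
tool_rot: [0.0, 0.686, 0.727, 0.0]
contact_force: [0.7, -1.3, 0.2]
gripper_width: 0.004
grasp_force: 0.5
```

Call:
apply_moves(moves=[[[0,0,0],[0.1,0,0],1],[[0,0,0],[0.2,0,0],1],[[0,0,0],[0.3,0,0],1],[[0,0,0],[0.3,0,0],1]])

```text
time: 7.9
tool_pos: [0.4562, 0.0875, 0.0894]
tool_rot: [0.001, 0.686, 0.727, -0.001]
contact_force: [0.4, -7.0, 0.2]
gripper_width: -0.005
grasp_force: 3.5
```

The 7 N reaction says the stop is reached. Back off, rise and look into the well.

Call:
apply_moves(moves=[[[0,0,0],[-0.5,0,0],1],[[0,0,0],[-1.5,0,0],1],[[0,0,0],[-3,0,-3],1],[[0,0,0],[-6,0,-5],1],[[0,0,0],[-8.9,0,-7],1],[[0,0,0],[-8.9,0,-7],1],[[0,0,0],[-8.9,0,-7],1],[[0,0,0],[-8.9,0,-7],1]])

```text
time: 8.7
tool_pos: [0.4605, 0.0005, 0.1582]
tool_rot: [-0.001, 0.686, 0.727, -0.0]
contact_force: [0.1, -0.7, -0.4]
gripper_width: 0.003
grasp_force: 0.0
```

```bash
python3 - <<'E'
from h import *
f=manip.grab_frame("wrist"); save(f,"w3.png")
spots(f,["reset_box","reset_well","shutter_tab","reset_key_top"])
f2=manip.grab_frame("top");spots(f2,["reset_well","shutter_tab","reset_key_top"])
p,r,s=tool(); print(p,r.as_matrix().round(3),s["time"],s["contact_force"])
E
```

```text
reset_box [([0.4626, 0.0812, 0.0028], 0.7)]
reset_well [([0.4567, 0.0417, 0.0572], 0.75)]
shutter_tab [([0.4599, 0.1057, 0.0842], 0.56)]
reset_key_top [([0.4577, 0.0423, 0.0351], 0.67)]
reset_well [([0.4624, 0.0405, 0.0597], 0.9)]
shutter_tab [([0.4622, 0.1003, 0.0878], 0.88)]
reset_key_top []
[4.61145526e-01 2.31396834e-04 1.59140123e-01] [[-0.058  0.998 -0.   ]
 [ 0.998  0.058  0.   ]
 [ 0.    -0.    -1.   ]] 9.15 [0.42499066 0.41447102 0.41448238]
```

View pics/w3.png

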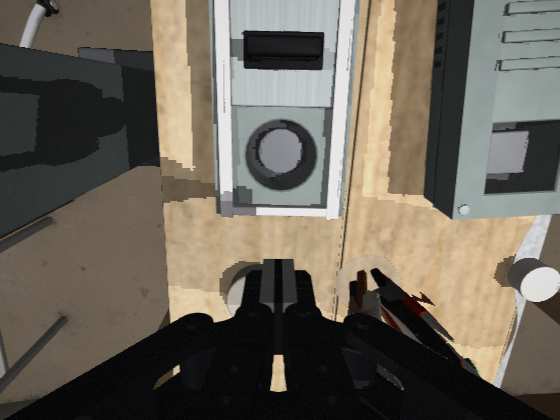

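The shutter is open. The well mouth is centred at about (281,154), the key at (281,151) and the tab at (284,49).

```bash
python3 - <<'E'
from h import *
f=manip.grab_frame("wrist")
print(bp((281.5,154.5),.058,f).round(4),bp((246,154.5),.058,f).round(4),bp((317,154.5),.058,f).round(4),bp((281,119),.058,f).round(4),bp((281,190),.058,f).round(4))
p,r,s=tool(); print((r.inv().apply(np.array([.4605,.0410,.058])-p)*100).round(2))
E
```

```text
[0.461  0.0428 0.058 ] [0.4383 0.0415 0.058 ] [0.4838 0.0441 0.058 ] [0.4594 0.0649 0.058 ] [0.4621 0.0192 0.058 ]
[ 4.08  0.17 10.12]
```

Call:
apply_moves(moves=[[[0,0,0],[2,0.1,0],1],[[0,0,0],[4.1,0.2,0],1],[[0,0,0],[4.1,0.2,3],1],[[0,0,0],[4.1,0.2,5],1],[[0,0,0],[4.1,0.2,6],1],[[0,0,0],[4.1,0.2,7],1],[[0,0,0],[4.1,0.2,8],1],[[0,0,0],[4.1,0.2,9],1],[[0,0,0],[4.1,0.2,9.6],1],[[0,0,0],[4.1,0.2,10],1],[[0,0,0],[4.1,0.2,10],1],[[0,0,0],[4.1,0.2,10],1]])

```text
time: 10.4
tool_pos: [0.4612, 0.041, 0.0596]
tool_rot: [0.0, 0.686, 0.727, 0.0]
contact_force: [0.0, -0.2, 0.6]
gripper_width: 0.001
grasp_force: 0.0
```

Call:
apply_moves(moves=[[[0,0,0],[0,0,0.3],1],[[0,0,0],[0,0,0.6],1],[[0,0,0],[0,0,0.8],1],[[0,0,0],[0,0,1],1],[[0,0,0],[0,0,1.1],1],[[0,0,0],[0,0,1.1],1]])

```text
time: 11.0
tool_pos: [0.4612, 0.041, 0.0487]
tool_rot: [0.0, 0.686, 0.727, 0.0]
contact_force: [0.3, 1.2, 3.7]
gripper_width: -0.001
grasp_force: 1.8
```

Force 3.7 N matches about 6 mm of travel. I press to the bottom and hold.

Call:
apply_moves(moves=[[[0,0,0],[0,0,0.1],1],[[0,0,0],[0,0,0.2],1],[[0,0,0],[0,0,0.3],1],[[0,0,0],[0,0,0.3],1],[[0,0,0],[0,0,0.3],1]])

```text
time: 11.5
tool_pos: [0.4613, 0.041, 0.0469]
tool_rot: [-0.0, 0.686, 0.727, -0.0]
contact_force: [-5.4, -0.2, 13.5]
gripper_width: 0.0
grasp_force: 6.8
```

It is on the bottom. I hold 1.3 s, then rise straight out.

Call:
apply_moves(moves=[[[0,0,0],[0,0,0],1],[[0,0,0],[0,0,0],1],[[0,0,0],[0,0,0],1],[[0,0,0],[0,0,0],1],[[0,0,0],[0,0,0],1],[[0,0,0],[0,0,0],1],[[0,0,0],[0,0,0],1],[[0,0,0],[0,0,0],1],[[0,0,0],[0,0,0],1],[[0,0,0],[0,0,0],1],[[0,0,0],[0,0,0],1],[[0,0,0],[0,0,0],1],[[0,0,0],[0,0,0],1]])

```text
time: 12.8
tool_pos: [0.4613, 0.041, 0.0469]
tool_rot: [0.0, 0.686, 0.727, -0.0]
contact_force: [-5.0, 1.1, 13.7]
gripper_width: -0.004
grasp_force: 6.8
```

Call:
apply_moves(moves=[[[0,0,0],[0,0,-0.5],1],[[0,0,0],[0,0,-1.5],1],[[0,0,0],[0,0,-3],1],[[0,0,0],[0,0,-5],1],[[0,0,0],[0,0,-7],1],[[0,0,0],[0,0,-9],1],[[0,0,0],[0,0,-10],1],[[0,0,0],[0,0,-10],1]])

```text
time: 13.6
tool_pos: [0.4615, 0.041, 0.1467]
tool_rot: [0.001, 0.686, 0.727, 0.001]
contact_force: [0.3, -0.7, 0.6]
gripper_width: -0.0
grasp_force: 0.0
```

```bash
python3 - <<'E'
from h import *
for n in ["wrist","top"]:
    f=manip.grab_frame(n); spots(f,["reset_box","shutter_tab","reset_well"])
p,r,s=tool(); print(p,s["time"],s["contact_force"])
E
```

```text
reset_box [([0.4606, 0.0804, 0.0017], 0.57)]
shutter_tab []
reset_well [([0.4595, 0.0421, 0.0574], 0.55)]
reset_box [([0.455, 0.0837, 0.002], 0.69)]
shutter_tab []
reset_well [([0.464, 0.0415, 0.0587], 0.72)]
[0.46034284 0.04105953 0.14443524] 14.0 [ 1.04424248 -0.10875516  0.29736874]
```

Now over the tab and down behind it.

Call:
apply_moves(moves=[[[0,0,0],[3,0,0],1],[[0,0,0],[6,0,0],1],[[0,0,0],[9.2,0,0],1],[[0,0,0],[9.2,0,0],1],[[0,0,0],[9.2,0,2],1],[[0,0,0],[9.2,0,3.5],1],[[0,0,0],[9.2,0,4.5],1],[[0,0,0],[9.2,0,5.2],1],[[0,0,0],[9.2,0,5.7],1],[[0,0,0],[9.2,0,5.7],1],[[0,0,0],[9.2,0,5.7],1]])

```text
time: 15.1
tool_pos: [0.4559, 0.1328, 0.0888]
tool_rot: [0.0, 0.686, 0.727, 0.0]
contact_force: [-0.6, -0.4, -0.6]
gripper_width: -0.001
grasp_force: 0.0
```

Call:
apply_moves(moves=[[[0,0,0],[-0.5,0,0],1],[[0,0,0],[-1,0,0],1],[[0,0,0],[-1.4,0,0],1],[[0,0,0],[-1.8,0,0],1],[[0,0,0],[-2.2,0,0],1],[[0,0,0],[-2.6,0,0],1],[[0,0,0],[-3,0,0],1],[[0,0,0],[-3.4,0,0],1],[[0,0,0],[-3.8,0,0],1],[[0,0,0],[-4.2,0,0],1],[[0,0,0],[-4.6,0,0],1],[[0,0,0],[-5,0,0],1],[[0,0,0],[-5.4,0,0],1],[[0,0,0],[-5.8,0,0],1],[[0,0,0],[-6.2,0,0],1],[[0,0,0],[-6.6,0,0],1],[[0,0,0],[-6.9,0,0],1],[[0,0,0],[-7.1,0,0],1],[[0,0,0],[-7.2,0,0],1]])

```text
time: 17.0
tool_pos: [0.4596, 0.0608, 0.0882]
tool_rot: [-0.0, 0.686, 0.727, -0.0]
contact_force: [-1.4, 2.2, -0.0]
gripper_width: 0.003
grasp_force: 0.6
```

Call:
apply_moves(moves=[[[0,0,0],[-0.1,0,0],1],[[0,0,0],[-0.2,0,0],1],[[0,0,0],[-0.3,0,0],1],[[0,0,0],[-0.3,0,0],1]])

```text
time: 17.4
tool_pos: [0.4599, 0.0579, 0.0883]
tool_rot: [0.0, 0.686, 0.727, 0.0]
contact_force: [-0.6, -0.1, 0.1]
gripper_width: -0.001
grasp_force: 0.4
```

Call:
apply_moves(moves=[[[0,0,0],[-0.1,0,0],1],[[0,0,0],[-0.2,0,0],1],[[0,0,0],[-0.3,0,0],1],[[0,0,0],[-0.3,0,0],1]])

```text
time: 17.8
tool_pos: [0.46, 0.0563, 0.0883]
tool_rot: [-0.001, 0.686, 0.727, 0.001]
contact_force: [-0.3, 7.0, -0.4]
gripper_width: 0.0
grasp_force: 3.4
```

The shut stop is felt at 7 N. I back off, rise and check.

Call:
apply_moves(moves=[[[0,0,0],[0.5,0,0],1],[[0,0,0],[1.5,0,0],1],[[0,0,0],[1.5,0,-3],1],[[0,0,0],[1.5,0,-7],1],[[0,0,0],[1.5,0,-11],1],[[0,0,0],[-3,0,-14],1],[[0,0,0],[-7,0,-16],1],[[0,0,0],[-9,0,-16],1],[[0,0,0],[-9,0,-16],1],[[0,0,0],[-9,0,-16],1],[[0,0,0],[-9,0,-16],1]])

```text
time: 18.9
tool_pos: [0.4649, -0.0338, 0.2475]
tool_rot: [-0.001, 0.686, 0.728, -0.0]
contact_force: [0.1, 0.4, 0.4]
gripper_width: 0.001
grasp_force: 0.0
```

```bash
python3 - <<'E'
from h import *
f=manip.grab_frame("wrist"); save(f,"w4.png"); spots(f,["reset_box","shutter_tab","reset_well","timer_box"])
f=manip.grab_frame("top"); spots(f,["reset_box","shutter_tab","polish_tin","findings_tin","small_tin"])
p,r,s=tool(); print(p,s["time"],s["contact_force"])
E
```

```text
reset_box [([0.4637, 0.0789, 0.0011], 0.58)]
shutter_tab [([0.4614, 0.0423, 0.085], 0.55)]
reset_well [([0.456, 0.0394, 0.0559], 0.83)]
timer_box [([0.6096, 0.096, 0.0008], 0.62)]
reset_box [([0.4544, 0.0795, 0.0021], 0.69)]
shutter_tab [([0.4621, 0.0412, 0.0902], 0.75)]
polish_tin []
findings_tin [([0.5499, 0.2757, -0.0006], 0.59)]
small_tin [([0.6841, -0.0673, 0.0005], 0.45)]
[ 0.46523494 -0.03478174  0.24831539] 19.45 [ 0.00641087 -0.16123939 -0.13489457]
```

View pics/w4.png

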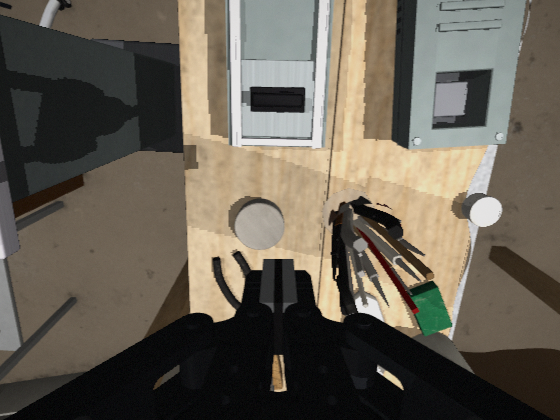

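The shutter is fully shut, its plate against the front bar at (276,138) with the tab at (277,99). The boxes and the polish tin at (259,223) are unmoved and the arm is clear.

```bash
python3 -c "
from plant import manip
print(manip.job_done())"
```

```text
the job is handed in; nothing more can be done
None
```

I pushed the shutter open to its stop, held the sunken key at the bottom for over a second, pushed the shutter fully shut again with the boxes and tins in place, and handed the job in; no verdict was returned.

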